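Clear the loaf tins and fold open the pastry case

ROBOT

A 6-joint arm with a two-finger parallel gripper is mounted at the origin on the work surface. World frame = base frame: x ahead of the robot, y to its left, z up, the work surface at z = 0. Lengths are in m, angles in rad, forces in N, time in s.
With the tool pointing down it reaches from about 0.35 to 0.975 m from the base axis. Payload 4.9 kg.
Tool frame: the origin (TCP) lies at the very end of the fingers, on their centre line; the grasp point (between the pads) lies ctrl.grip_point_offset behind it (ctrl.grip_point_offset is the distance from the TCP to the grasp point, in m); z points along the fingers, y is the direction in which the jaws open and shut (so a half turn about z gives the same grasp; the last joint's range is limited). The gripper opens to 85 mm and grips with 20 to 120 N. Pads are 22 mm wide; open, the fingers measure 114 mm over their backs; the gripper's body (76 mm by 85 mm) begins 54 mm behind the grasp point. The pads swing forward as they close: fully open they stand 13 mm farther back than shut.
Start: joints at [1.18, 0.053, 1.613, -0, 1.476, -0.119], TCP at [0.168, 0.602, 0.231] pointing down, gripper open.
Joint ranges: [-3.01, 3.01], [-1.01, 2.22], [0.06, 2.58], [-1.02, 4.17], [0.09, 2.62], [-3.14, 3.14]. Speed limits (rad/s): [2.57, 2.57, 3.14, 3.14, 3.14, 3.14].

INTERFACE

Orientations are given as a rotation vector (axis times angle).
In Python, from station import ctrl gives the robot as it stands. The module is installed in compiled form; this text tells all that it offers.
- The arm moves only by the shell command python3 -m creep 'ROWS' [FORCE]. ROWS is JSON, a list of rows, each a list of 5 numbers: the closure in counts, from 0 (fully open) to 255 (shut), then the shift along the tool's x, y, z in mm, then the turn about the tool's z in rad. A call has 1 to 12 rows; each row is the pose to reach, as a shift and turn from the pose commanded when the call began, along the tool's axes at that moment; what a row does not reach only later rows make up. A row lasts 1/12 s, in which the tool goes at most 41.7 mm and 7.16 degrees, less where a joint would pass 70% of its speed; a pose out of reach is approached as far as the arm can. A call with a gripper value outside its range is refused whole. The fingers move at their own pace and stop on an object; FORCE is the grip in N (left out, the last holds). Time passes only in rows, so rows that repeat a pose let the fingers close. It gives the time, the measured TCP pose, the force and the opening at its end, in the units of the state.
- ctrl.get_obs(): the state, without advancing time (a new reading comes with each control period).
- ctrl.get_image(name): name is "scene" or "top" or "wrist"; returns the picture (384x512x3 uint8, red, green, blue); there is no depth.
- ctrl.calibration(name): a dict with "fx", "fy", "cx", "cy" (pixels), "R" (3x3) and "t" (3): a world point X has camera coordinates R X + t. Camera axes: x right, y down, z forward; pixel columns grow to the right and rows downward; lengths in m; the calibration is good to about 2 mm. A picture is of the moment at which its call begins: read the wrist's pose just before it. calibration takes no time and is no camera call; for the wrist camera it gives the pose at the moment of the call.
- ctrl.finish_job(): hands the job in, once; it reports no verdict.
Trained networks look in the newest picture that a camera, given by its name, has taken for a name from the list of things; names that differ only in an ending like _2 or _b are one class to them, and where a whole thing is asked for, a point or a joint stands for the part that bears it (a point fixed in the world has none). Each returns a list of dicts, best first, with "conf" (0 to 1); they miss things now and then, are a little off and sometimes report something else, mostly with a low value. They report only what shows in the picture. A call takes as long as a camera call. They do not tell look-alikes from the thing itself.
- ctrl.boxes_of(camera, label): "rect" ([left, top, width, height] in pixels, round what is visible of it).
- ctrl.outline_of(camera, label): "mask" (384x512 bool, what is visible of it) and "rect" ([left, top, width, height] in pixels, round what is visible of it).
The state is a dict: "t": time; "q": joint angles; "dq": joint speeds; "effort": joint torques, N m; "tool_pos": TCP position; "tool_rot": TCP orientation; "contact_force": force on the tool from outside, world axes, zero at the start; "wrist_torque": the same for the moment, N m; "opening": finger opening in m.
Only numpy, scipy, OpenCV 4.12 (cv2) and the standard library are available. Lean on these libraries where they do the work, as an engineer would, in place of code of your own. Each camera call takes 0.05 s, during which the arm holds its last target. There are 200 camera calls.

TASK

Three loaf tins stand in the way of the pastry case's bifold door. Take the straightedge by its blue grip and push the three tins together along the counter until all of them stand wholly on the red mat, without touching the tins with the gripper or arm, and leave the straightedge standing upright there. Then pull the door by its black handle until both panels are folded fully open, and let go; leave everything else where it is.

Things in the scene. Friction and masses are not known exactly. Their poses are not given: they have to be found in the camera images.
- case: Fixed pastry display case on the counter, clear top and back, pale wood sides: 308 wide, 190 deep, 210 high. Origin: on the counter, at the middle of the door opening, in the plane of the hinge lines (the panels' inner faces when shut). x points into the case, y along the door towards the jamb that carries the hinge, z up.
- hinged_panel (a joint): Angle of the bifold door's jamb-side panel: 0 = shut, grows as it folds outwards (case -x), stop at 1.5 rad (fully open). When it has turned by t clockwise from above, the lead panel has turned by t anticlockwise. Two upright brown panels, each 140 long, 14 thick, top edge 197 above the counter. They move stiffly (a few newtons at the handle) and stay where left.
- door_hinge (a point): Point on the vertical hinge line at the jamb, 102 above the counter, at x = 0, y = +140 in the case's frame. The first panel turns about it.
- door_fold (a point): Point on the hinge line between the two panels (the fold), 102 above the counter. The door starts shut or a little ajar (up to 0.15 rad). The fold moves outwards on a circle of 140 about door_hinge; the lead panel's far end runs in the track along the case's y axis, towards the jamb as the door opens.
- pull: Black handle on the lead panel: upright round bar, 14 across, from 98 to 207 above the counter, axis 60 out from the hinge plane (39 clear to the panel's face) and 30 past the fold. Thin stand-offs at 110 and 145 above the counter; the part above them is free to pinch or hook from above. Origin: bar's axis, 180 above the counter. Axes as the case's when shut; turns with the lead panel.
- mat: Flat red mat on the counter, fixed, 200 (x) by 260 (y), 1 thick and without a step, in front and to one side of the case, the tins' side towards +y. Origin at its centre. Axes roughly as the case's.
- straightedge: Loose pusher, 0.4 kg, standing on its foot: upright aluminium blade 180 long (x), 6 thick (y), 60 high, on a foot plate 180 by 50 (the foot reaches 25 either side of the blade) 6 thick, with a blue grip on top, 100 long (x), 18 thick (y), from 55 to 105 above the foot's underside. Origin: centre of the foot's underside.
- tin0: Loose loaf tin with a golden loaf, 120 long (x), 60 wide (y), steel body 42 high (rim 124 by 64), 52 with the loaf, 0.2 to 0.35 kg. Origin: centre of its underside. Starts upright before the case's door, its length roughly across it.
- tin1: Loose loaf tin with a brown loaf, 120 long (x), 60 wide (y), steel body 42 high (rim 124 by 64), 52 with the loaf, 0.2 to 0.35 kg. Origin: centre of its underside. Starts upright before the case's door, its length roughly across it.
- tin2: Loose loaf tin with a dark chocolate loaf, 120 long (x), 60 wide (y), steel body 42 high (rim 124 by 64), 52 with the loaf, 0.2 to 0.35 kg. Origin: centre of its underside. Starts upright before the case's door, its length roughly across it.
- jar: Amber glass jar, 60 across, 100 high, beside the case. Loose bystander; leave it where it is. Origin: centre of its underside.
- mug: Blue mug, 76 across, 85 high, beyond the mat. Loose bystander; leave it where it is. Origin: centre of its underside.
- bowl: White bowl, 120 across, 50 high. Loose bystander; leave it where it is. Origin: centre of its underside.
- syrup: Green bottle, 60 across, 160 high. Loose bystander; leave it where it is. Origin: centre of its underside.
- tea: Yellow tea can, 76 across, 90 high. Loose bystander; leave it where it is. Origin: centre of its underside.
There are look-alikes about, which are no part of the job. Several things look just like the straightedge: the one meant starts farthest from the robot's base.

How it is judged:
On the way, in this order (a step that is already met when the one before it is completed fails the run):
1. the straightedge, held in the gripper, pushes a tin (contact force between the fingers and straightedge above 0.5 N and (contact force between straightedge and tin0 above 0.2 N or contact force between straightedge and tin1 above 0.2 N or contact force between straightedge and tin2 above 0.2 N)).
2. all three tins stand on the red mat (x of tin0 in the frame of mat between -0.05 and 0.05 m and y of tin0 in the frame of mat between -0.103 and 0.103 m and angle between each of tin0, tin1, tin2's own z axis and vertical below 0.1 rad and linear speed of each of tin0, tin1, tin2 below 0.02 m/s and height (world z) of each of tin0, tin1, tin2 below 0.012 m and x of tin1 in the frame of mat between -0.05 and 0.05 m and y of tin1 in the frame of mat between -0.103 and 0.103 m and x of tin2 in the frame of mat between -0.05 and 0.05 m and y of tin2 in the frame of mat between -0.103 and 0.103 m), for 0.2 s.
3. the door is being folded by its handle (contact force between the fingers and pull above 0.3 N and value of joint hinged_panel above 0.5 rad).
4. the door is folded fully open (value of joint hinged_panel above 1.3 rad), for 0.2 s.
At the end, for the whole second after the job is handed in: Tins upright and still on the mat (centres within 50 mm of its centre across its 200 mm side, 103 mm along its 260 mm side); the jamb panel turned past 1.3 rad (75 degrees) and still; the straightedge standing upright on the counter, released, within 250 mm of the mat's centre (all of step 2 and value of joint hinged_panel above 1.3 rad and velocity of joint hinged_panel below 0.15 rad/s and angle between straightedge's own z axis and vertical below 0.1 rad and linear speed of straightedge below 0.02 m/s and height (world z) of straightedge below 0.012 m and horizontal distance between straightedge and mat below 0.25 m); the robot touches nothing.
It fails at once if the gripper or arm touches a tin (contact force between any of the fingers, the arm and tin0 above 1 N or contact force between any of the fingers, the arm and tin1 above 1 N or contact force between any of the fingers, the arm and tin2 above 1 N).
It fails at once if a tin is tipped over (angle between any of tin0, tin1, tin2's own z axis and vertical above 0.5 rad).
It fails at once if a bystander is moved more than 40 mm (distance of any of jar, mug, bowl, syrup, tea from where it was at the start of the episode above 0.04 m).
It also fails if it takes over 61 s, if anything falls off the work surface, if the arm or the gripper's body presses on something with over 40 N, if the wrist force passes 120 N, or if a joint passes its speed limit or range.

## Working session

There is one attempt and no reset: what is moved stays moved. The work goes in short steps, Python scripts to look and compute and a shell command to move; the robot and the scene stay as the last step left them, time stands still between calls to the robot, and variables do not carry over. Pictures are saved under pics/ and viewed, about 8 in all and at most 12, crops included, and the job is handed in when it is done.

```bash
mkdir -p pics; cat > h.py <<'E'
import numpy as np,cv2
from station import ctrl
def save(n,img,crop=None,s=1):
    if crop: l,t,w,h=crop; img=img[t:t+h,l:l+w]
    cv2.imwrite('pics/'+n,cv2.resize(img[:,:,::-1],None,fx=s,fy=s,interpolation=cv2.INTER_CUBIC))
def ray(c,u,v):
    R,t=np.array(c['R']),np.array(c['t'])
    return -R.T@t, R.T@np.array([(u-c['cx'])/c['fx'],(v-c['cy'])/c['fy'],1])
def onz(c,u,v,z):
    o,d=ray(c,u,v); return o+d*(z-o[2])/d[2]
def proj(c,X):
    p=np.array(c['R'])@np.array(X)+c['t']; return p[0]/p[2]*c['fx']+c['cx'],p[1]/p[2]*c['fy']+c['cy']
E
python3 - <<'E'
from h import *
a=ctrl.get_image('scene');b=ctrl.get_image('top')
save('a.png',np.vstack([a,b]),None,0.78125)
save('top.png',b,None,1.55)
save('scene.png',a,None,1.55)
o=ctrl.get_obs();print(o['t'],o['tool_pos'],o['tool_rot'],ctrl.grip_point_offset)
for n in('top','scene'):
    c=ctrl.calibration(n);print(n,ray(c,256,192))
E
```

```text
0.1 [0.1675774  0.60155775 0.23018433] [-4.25544925e-01 -3.11220059e+00  2.80023393e-03] 0.0187
top (array([0.20411324, 0.04275553, 1.58828292]), array([ 0.15862377,  0.01569702, -0.98731375]))
scene (array([ 0.97857004, -0.47190854,  1.11196433]), array([-0.425754  ,  0.43979869, -0.79086043]))
```

View pics/top.png

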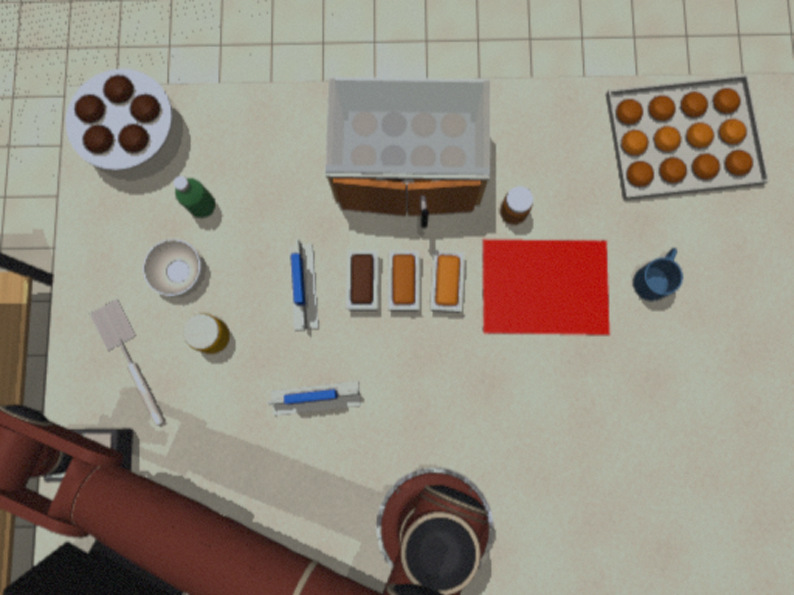

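View pics/scene.png

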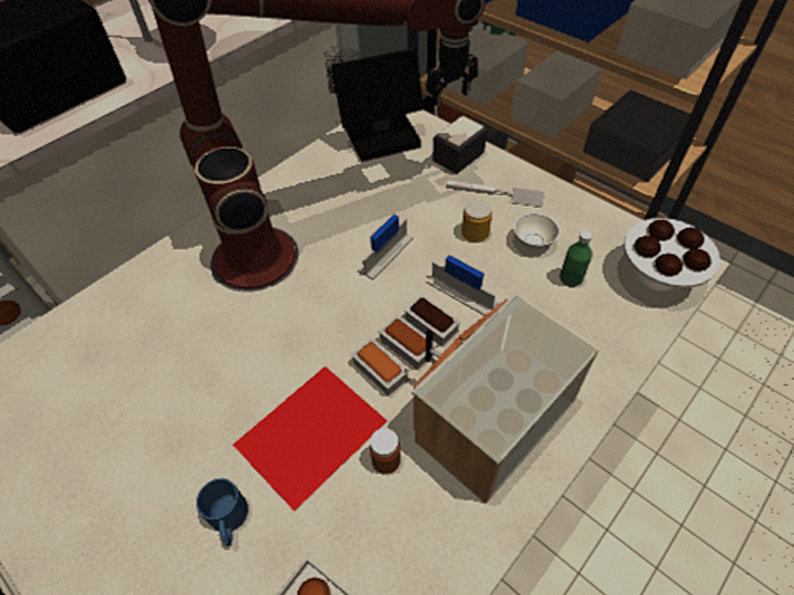

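```bash
python3 - <<'E'
from h import *
C={n:ctrl.calibration(n) for n in('top','scene')}
I={n:ctrl.get_image(n) for n in C}
def tri(p):
    A=np.zeros((3,3));b=np.zeros(3);rs=[]
    for n,(u,v) in p.items():
        o,d=ray(C[n],u,v);d/=np.linalg.norm(d);P=np.eye(3)-np.outer(d,d);A+=P;b+=P@o;rs.append((o,P))
    X=np.linalg.solve(A,b);return X,max(np.linalg.norm(P@(X-o)) for o,P in rs)
for l in['straightedge','pull','tin0','tin1','tin2','jar','mug','mat','syrup','tea','bowl','hinged_panel','case']:
    for n in C:
        for r in ctrl.outline_of(n,l)[:4]:
            if r['conf']<.3: continue
            m=r['mask'].astype(np.uint8);ys,xs=np.nonzero(m);u,v=xs.mean(),ys.mean()
            q=cv2.boxPoints(cv2.minAreaRect(np.c_[xs,ys].astype(np.float32)))
            z=0.001 if l=='mat' else 0.042 if 'tin' in l else 0.0
            s=f"{l} {n} {r['conf']:.2f} rect{[int(k) for k in r['rect']]} c({u:.0f},{v:.0f})"
            if n=='top' and (l=='mat' or 'tin' in l): s+=' '+str([[round(float(k),3) for k in onz(C[n],*p,z)[:2]] for p in q])
            else: s+=' z0:'+str(onz(C[n],u,v,z)[:2].round(3))
            print(s)
# blue grips
B={}
for n in C:
    h=cv2.cvtColor(I[n],cv2.COLOR_RGB2HSV)
    m=cv2.inRange(h,(105,150,60),(125,255,255));k,lab,st,ce=cv2.connectedComponentsWithStats(m)
    B[n]=[]
    for i in range(1,k):
        if st[i,4]>40:
            ys,xs=np.nonzero(lab==i);q=cv2.boxPoints(cv2.minAreaRect(np.c_[xs,ys].astype(np.float32)))
            print(n,st[i],ce[i].round(1),[onz(C[n],*p,.1)[:2].round(3).tolist() for p in q]);B[n].append(ce[i])
for i in B['top']:
    for j in B['scene']:
        X,e=tri({'top':i,'scene':j})
        if e<.01:print('tri',i.round(),j.round(),X.round(3),round(e,4))
save('cand.png',np.hstack([I['top'][140:280,160:300],I['scene'][130:270,220:360]]),None,2.8)
E
```

```text
straightedge top 0.97 rect[173, 243, 57, 22] c(203,257) z0:[0.254 0.237]
straightedge top 0.90 rect[190, 153, 16, 58] c(195,184) z0:[0.486 0.266]
straightedge scene 0.59 rect[276, 166, 46, 38] c(299,184) z0:[0.479 0.287]
straightedge scene 0.59 rect[238, 135, 29, 42] c(249,159) z0:[0.241 0.259]
pull top 0.65 rect[272, 125, 4, 20] c(273,137) z0:[0.642 0.01 ]
pull scene 0.66 rect[274, 215, 11, 18] c(278,225) z0:[0.54  0.088]
tin0 top 0.98 rect[278, 160, 21, 40] c(288,181) [[0.424, 0.001], [0.551, -0.007], [0.547, -0.071], [0.42, -0.062]]
tin0 top 0.85 rect[248, 159, 25, 42] c(260,181) [[0.55, 0.089], [0.549, 0.019], [0.427, 0.02], [0.427, 0.09]]
tin0 top 0.62 rect[224, 160, 18, 40] c(233,181) [[0.554, 0.172], [0.553, 0.108], [0.428, 0.108], [0.428, 0.171]]
tin0 scene 0.79 rect[229, 217, 33, 34] c(245,236) z0:[ 0.503 -0.043]
tin0 scene 0.69 rect[264, 189, 31, 31] c(279,206) z0:[0.506 0.131]
tin1 top 0.98 rect[278, 160, 21, 40] c(288,181) [[0.424, 0.001], [0.551, -0.007], [0.547, -0.071], [0.42, -0.062]]
tin1 top 0.85 rect[248, 159, 25, 42] c(260,181) [[0.55, 0.089], [0.549, 0.019], [0.4
[... 2018 characters left out ...]
 97] c(263,93) z0:[0.794 0.042]
case scene 0.89 rect[264, 191, 119, 133] c(321,253) z0:[0.725 0.099]
case scene 0.31 rect[153, 239, 94, 91] c(200,282) z0:[ 0.489 -0.248]
top [188 164   8  32 192] [191.8 179.5] [[0.533, 0.275], [0.534, 0.257], [0.436, 0.249], [0.435, 0.268]]
top [184 252  33   8 175] [200.  255.6] [[0.256, 0.284], [0.267, 0.188], [0.251, 0.186], [0.241, 0.282]]
scene [239 139  18  16  78] [247.8 146.3] [[0.258, 0.188], [0.246, 0.286], [0.263, 0.282], [0.274, 0.185]]
scene [288 165  24  14  92] [299.4 171.7] [[0.443, 0.254], [0.438, 0.27], [0.536, 0.277], [0.541, 0.261]]
tri [192. 180.] [299. 172.] [0.487 0.265 0.096] 0.003
tri [200. 256.] [248. 146.] [0.255 0.237 0.096] 0.002
```

View pics/cand.png

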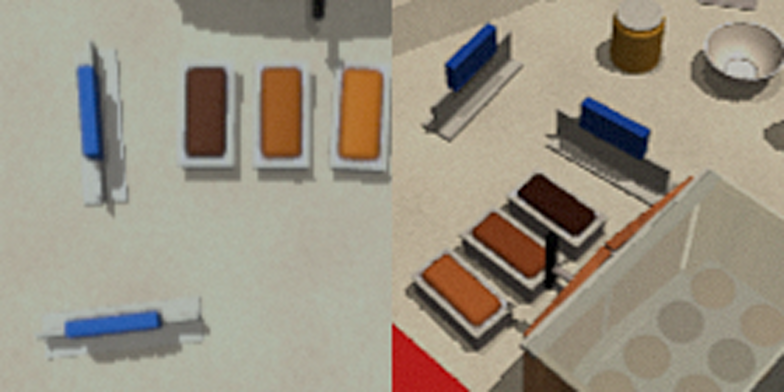

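Candidates: A at top (192,180), world (0.487,0.264), 0.55 m from the base, and B at top (200,256), world (0.255,0.237), 0.35 m. A is farther from the base, so it's the one meant, and it also stands upright beside the dark tin. The crop confirms this.

```bash
cat >> h.py <<'E'
from scipy.spatial.transform import Rotation as Ro
def go(x,y,z,yaw):
    "shift in tool mm + turn to bring TCP to x,y,z and tool y axis to world-y + yaw"
    o=ctrl.get_obs();R=Ro.from_rotvec(o['tool_rot']).as_matrix()
    d=R.T@(np.array([x,y,z])-o['tool_pos'])*1000
    cur=np.arctan2(-R[0,1],R[1,1])
    t=(yaw-cur+np.pi/2)%np.pi-np.pi/2
    print('t',round(o['t'],2),'pos',np.round(o['tool_pos'],4),'yaw',round(cur,3),'F',np.round(o['contact_force'],1),'open',round(o['opening'],4),'tilt',R[:,2].round(3))
    print('SHIFT mm',d.round(1),'turn',round(-t,3))
E
python3 - <<'E'
from h import *
go(.487,.264,.20,.075)
c=ctrl.calibration('top');cs=ctrl.calibration('scene')
I=ctrl.get_image('top')
h=cv2.cvtColor(I,cv2.COLOR_RGB2HSV)
m=cv2.inRange(h,(0,200,100),(6,255,255))+cv2.inRange(h,(174,200,100),(180,255,255))
m[:, :300]=0
ys,xs=np.nonzero(m);r=cv2.boxPoints(cv2.minAreaRect(np.c_[xs,ys].astype(np.float32)))
print([onz(c,*p,.001)[:2].round(3).tolist() for p in r])
# pull top end
print('pull top', onz(c,272,127,.207),onz(cs,277,214,.207), 'bot',onz(c,274,145,.098),onz(cs,276.5,232,.098))
# case front top edge pixels from picture (px/1.55)
for p in [(330,177),(486,177),(330,80),(488,80)]: print('case top',onz(c,p[0]/1.55,p[1]/1.55,.21).round(3))
save('door.png',np.hstack([I[100:160,195:325],ctrl.get_image('scene')[180:240,255:385]]),None,3)
E
```

```text
t 1.5 pos [0.1678 0.6021 0.2313] yaw -0.272 F [ 0.1 -0.4  0.5] open 0.0853 tilt [-0.  0. -1.]
SHIFT mm [-398.2 -239.9   31.3] turn -0.347
[[0.576, -0.116], [0.573, -0.373], [0.383, -0.362], [0.386, -0.111]]
pull top [0.61498303 0.0168656  0.207     ] [0.59497215 0.0110809  0.207     ] bot [0.58975355 0.00951383 0.098     ] [0.59316844 0.01431673 0.098     ]
case top [0.655 0.187 0.21 ]
case top [ 0.651 -0.103  0.21 ]
case top [0.848 0.188 0.21 ]
case top [ 0.842 -0.113  0.21 ]
```

View pics/door.png

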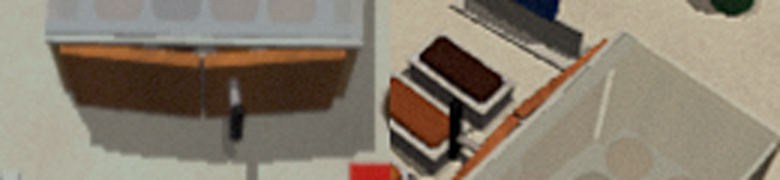

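```bash
python3 -m creep '[[0,-34,-20,0,-0.1],[0,-68,-41,0,-0.2],[0,-102,-61,0,-0.3],[0,-136,-82,0,-0.347],[0,-170,-102,5,-0.347],[0,-204,-123,10,-0.347],[0,-238,-143,15,-0.347],[0,-272,-164,20,-0.347],[0,-306,-184,25,-0.347],[0,-340,-205,31,-0.347],[0,-374,-225,31,-0.347],[0,-398,-240,31,-0.347]]' 80
python3 - <<'E'
from h import *
I=ctrl.get_image('wrist');c=ctrl.calibration('wrist')
h=cv2.cvtColor(I,cv2.COLOR_RGB2HSV)
m=cv2.inRange(h,(105,150,50),(125,255,255));k,lab,st,ce=cv2.connectedComponentsWithStats(m)
for i in range(1,k):
    if st[i,4]>100:
        ys,xs=np.nonzero(lab==i);r=cv2.minAreaRect(np.c_[xs,ys].astype(np.float32));print(st[i],[onz(c,*p,.105)[:2].round(3).tolist() for p in cv2.boxPoints(r)])
save('w1.png',I,None,1)
go(.487,.264,.071,.075)
E
```

```text
t: 2.6
tool_pos: [0.4883, 0.2614, 0.2]
tool_rot: [-0.115, 3.139, -0.001]
contact_force: [-0.4, 0.6, 0.4]
opening: 0.0853
[ 251  135   20  108 1939] [[0.442, 0.251], [0.441, 0.266], [0.537, 0.275], [0.539, 0.257]]
t 2.65 pos [0.4909 0.2588 0.2003] yaw 0.07 F [ 0.5 -2.8 -0.4] open 0.0859 tilt [ 0.003 -0.003 -1.   ]
SHIFT mm [  3.9   5.9 129.3] turn -0.005
```

View pics/w1.png

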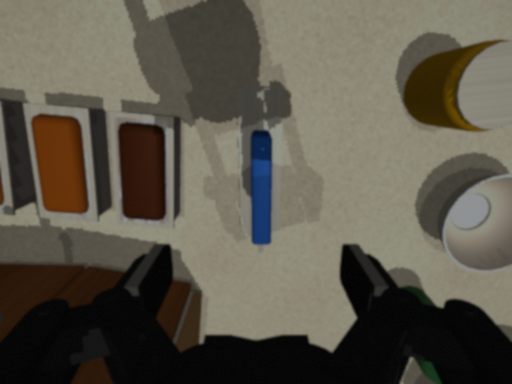

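The grip is centred between the fingers at (260,187) and the dark tin is clear at (145,170). I'll go straight down and close.

```bash
python3 -m creep '[[0,-1,0,30,0],[0,-2,0,60,0],[0,-2,0,90,0],[0,-2,0,115,0],[0,-2,0,129,0],[0,-2,0,129,0],[255,-2,0,129,0],[255,-2,0,129,0],[255,-2,0,129,0],[255,-2,0,129,0],[255,-2,0,129,0],[255,-2,0,129,0]]' 80
python3 -c "
from h import *
go(.481,-.123,.073,-.012)"
```

```text
t: 3.65
tool_pos: [0.4894, 0.2646, 0.0725]
tool_rot: [-0.118, 3.138, 0.002]
contact_force: [-0.7, 0.2, 3.2]
opening: 0.0171
t 3.65 pos [0.4894 0.2646 0.0725] yaw 0.075 F [-0.7  0.2  3.2] open 0.0171 tilt [ 0.002  0.001 -1.   ]
SHIFT mm [  37.5 -385.9   -0.9] turn 0.087
```

```bash
python3 -m creep '[[255,0,0,-2,0.03],[255,1,-10,-2,0.06],[255,2,-20,-2,0.087],[255,3,-30,-2,0.087],[255,4,-42,-2,0.087],[255,5,-54,-2,0.087],[255,6,-66,-2,0.087],[255,8,-80,-2,0.087],[255,9,-94,-2,0.087],[255,11,-108,-2,0.087],[255,12,-122,-2,0.087],[255,13,-136,-2,0.087]]' 80
python3 - <<'E'
from h import *
go(.481,-.123,.075,-.012)
I=ctrl.get_image('top');save('push1.png',np.hstack([I[120:240,170:410]]),None,2.5)
E
```

```text
t: 4.65
tool_pos: [0.4858, 0.1278, 0.0734]
tool_rot: [0.021, 3.141, 0.007]
contact_force: [0.1, 7.4, -0.2]
opening: 0.0166
t 4.65 pos [0.4858 0.1278 0.0734] yaw -0.013 F [ 0.1  7.4 -0.2] open 0.0166 tilt [ 0.     0.005 -1.   ]
SHIFT mm [   1.5 -250.8   -2.7] turn -0.001
```

View pics/push1.png

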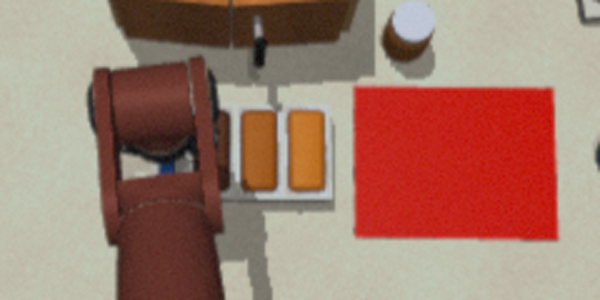

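The three tins are now touching in a straight row in front of the mat (gold edge at about 333, mat edge at 355 in the crop), so I'll keep pushing.

```bash
python3 -m creep '[[255,0,-14,0,0],[255,0,-28,0,0],[255,0,-42,0,0],[255,0,-56,0,0],[255,0,-70,0,0],[255,0,-84,0,0],[255,0,-98,0,0],[255,1,-112,0,0],[255,1,-126,0,0],[255,1,-140,0,0],[255,1,-154,0,0],[255,1,-168,0,0]]' 80
python3 - <<'E'
from h import *
go(.481,-.123,.075,-.012)
c=ctrl.calibration('top');I=ctrl.get_image('top')
for r in ctrl.outline_of('top','tin0')[:4]:
    ys,xs=np.nonzero(r['mask']);q=cv2.boxPoints(cv2.minAreaRect(np.c_[xs,ys].astype(np.float32)));P=np.array([onz(c,*p,.042)[:2] for p in q]);print(r['conf'],P.round(3).tolist(),P.mean(0))
E
```

```text
t: 5.7
tool_pos: [0.4829, -0.0392, 0.0736]
tool_rot: [0.02, 3.141, 0.009]
contact_force: [-0.0, 8.2, -1.3]
opening: 0.0169
t 5.7 pos [ 0.4829 -0.0392  0.0736] yaw -0.013 F [-0.   8.2 -1.3] open 0.0169 tilt [ 0.     0.006 -1.   ]
SHIFT mm [  0.8 -83.8  -1.9] turn -0.001
0.9 [[0.542, -0.177], [0.547, -0.244], [0.424, -0.25], [0.419, -0.184]] [ 0.48308818 -0.2137644 ]
0.69 [[0.55, -0.124], [0.549, -0.185], [0.424, -0.18], [0.425, -0.121]] [ 0.48705109 -0.15232605]
0.45 [[0.464, -0.059], [0.491, -0.086], [0.441, -0.134], [0.414, -0.106]] [ 0.45223987 -0.09620234]
```

```bash
python3 -m creep '[[255,0,-14,0,0],[255,0,-28,0,0],[255,0,-42,0,0],[255,0,-54,0,0],[255,0,-65,0,0],[255,0,-74,0,0],[255,0,-80,0,0],[255,0,-84,0,0],[255,0,-86,0,0],[255,0,-86,1,0],[255,0,-86,2,0],[255,0,-86,2,0]]' 80
python3 - <<'E'
from h import *
go(.481,-.123,.075,-.012)
c=ctrl.calibration('top');I=ctrl.get_image('top');cs=ctrl.calibration('scene');S=ctrl.get_image('scene')
for n,C in(('top',c),('scene',cs)):
  for r in ctrl.outline_of(n,'tin0')[:4]:
    ys,xs=np.nonzero(r['mask']);q=cv2.boxPoints(cv2.minAreaRect(np.c_[xs,ys].astype(np.float32)));P=np.array([onz(C,*p,.042)[:2] for p in q]);print(n,r['conf'],P.round(3).tolist(),P.mean(0))
save('push2.png',np.hstack([I[110:270,220:420],S[180:340,110:310]]),None,2)
E
```

```text
t: 6.8
tool_pos: [0.4816, -0.1245, 0.0727]
tool_rot: [-0.019, -3.139, -0.007]
contact_force: [-6.6, 8.3, 8.2]
opening: 0.017
t 6.8 pos [ 0.4816 -0.1245  0.0727] yaw -0.012 F [-6.6  8.3  8.2] open 0.017 tilt [-0.002  0.004 -1.   ]
SHIFT mm [ 0.6  1.5 -2.3] turn -0.0
top 0.78 [[0.546, -0.216], [0.545, -0.27], [0.423, -0.264], [0.424, -0.211]] [ 0.48431491 -0.24026535]
top 0.63 [[0.548, -0.27], [0.547, -0.336], [0.422, -0.33], [0.423, -0.264]] [ 0.48518434 -0.2999336 ]
top 0.57 [[0.467, -0.148], [0.48, -0.184], [0.456, -0.192], [0.443, -0.157]] [ 0.46165386 -0.17041014]
top 0.51 [[0.572, -0.189], [0.569, -0.369], [0.372, -0.358], [0.374, -0.181]] [ 0.4717646  -0.27411535]
scene 0.78 [[0.431, -0.264], [0.43, -0.198], [0.571, -0.212], [0.568, -0.274]] [ 0.50004745 -0.23699315]
scene 0.7 [[0.433, -0.334], [0.429, -0.265], [0.567, -0.269], [0.567, -0.335]] [ 0.4989644  -0.30066287]
```

View pics/push2.png

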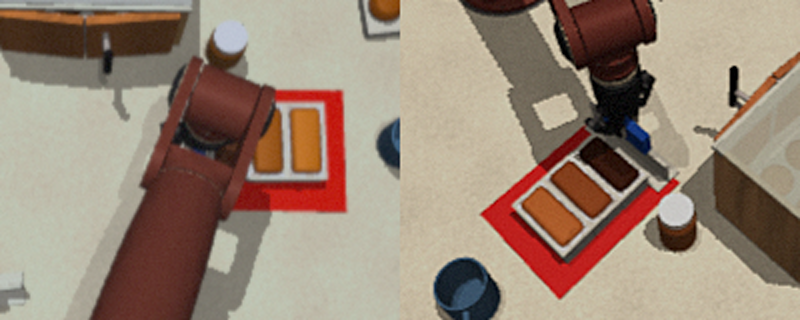

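The tins sit centred on the mat: gold y -0.300, brown -0.240, with the mat centre at about -0.242. Next I'll release and rise.

```bash
python3 -m creep '[[255,0,0,-1,0],[150,0,0,-1,0],[130,0,0,-1,0],[130,0,0,-1,0],[130,0,0,-1,0],[130,0,0,-20,0],[130,0,0,-55,0],[130,0,0,-95,0],[130,0,0,-135,0],[130,0,0,-170,0],[130,0,0,-200,0],[130,0,0,-200,0]]' 40
python3 - <<'E'
from h import *
go(.535,.013,.275,-.012)
E
```

```text
t: 8.0
tool_pos: [0.4851, -0.128, 0.2803]
tool_rot: [0.019, 3.129, -0.009]
contact_force: [0.9, -1.0, 0.6]
opening: 0.0417
t 8.0 pos [ 0.4851 -0.128   0.2803] yaw -0.012 F [ 0.9 -1.   0.6] open 0.0417 tilt [ 0.013 -0.006 -1.   ]
SHIFT mm [-48.2 141.6   5.1] turn -0.0
```

```bash
python3 -m creep '[[0,-10,30,5,0],[0,-20,60,5,0],[0,-30,90,5,0],[0,-40,120,5,0],[0,-50,138,5,0],[0,-50,138,5,0],[0,-50,138,5,0],[0,-50,138,5,0]]' 40
python3 - <<'E'
from h import *
go(.535,.013,.275,-.012)
I=ctrl.get_image('wrist');c=ctrl.calibration('wrist')
np.save('w2.npy',I);import pickle;pickle.dump(c,open('w2.pkl','wb'))
r=ctrl.outline_of('wrist','pull');print([(k['conf'],k['rect']) for k in r])
print('expected pull top',proj(c,[.59,.013,.207]))
T=ctrl.get_image('top')
save('w2.png',np.hstack([I,T[100:292,170:426].repeat(2,0).repeat(2,1)]),None,.78)
E
```

```text
t: 8.67
tool_pos: [0.5334, 0.0105, 0.2659]
tool_rot: [-0.019, -3.141, 0.001]
contact_force: [0.3, 0.7, 0.1]
opening: 0.0853
t 8.67 pos [0.5334 0.0105 0.2659] yaw -0.012 F [0.3 0.7 0.1] open 0.0853 tilt [-0.001 -0.001 -1.   ]
SHIFT mm [-1.6  2.6 -9.1] turn -0.0
[(0.63, [254.2, 218.6, 16.3, 60.0])]
expected pull top (np.float64(260.4691913642776), np.float64(273.827346289137))
```

View pics/w2.png

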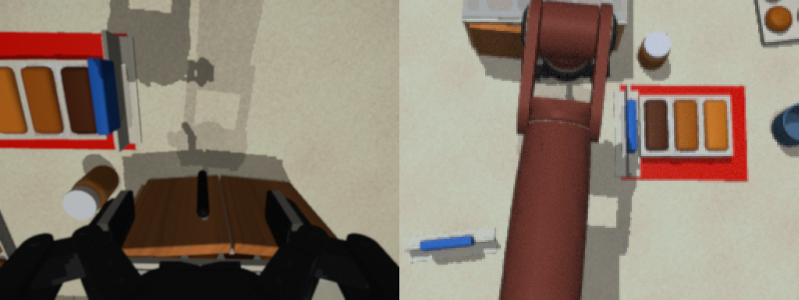

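The tins and straightedge stand on the mat, with the jar clear. The handle shows in the wrist picture with its top end at about (260,272).

```bash
python3 - <<'E'
from h import *
import pickle
I=np.load('w2.npy');c=pickle.load(open('w2.pkl','rb'))
g=I[210:290,240:285].max(2);m=(g<45)
for r in range(0,80,4):
    x=np.nonzero(m[r])[0]; print(r+210, (x.min()+240,x.max()+240) if len(x) else None,end=' ')
print()
S=ctrl.get_image('scene');cs=ctrl.calibration('scene')
rs=ctrl.outline_of('scene','pull');print([(k['conf'],k['rect']) for k in rs])
k=rs[0]['mask'];g=S.max(2)<50;ys,xs=np.nonzero(k&g)
print(ys.min(),ys.max(),xs[ys<=ys.min()+2].mean(),xs[ys>=ys.max()-1].mean())
o,d=ray(c,259.5,271);P=o+d*(.207-o[2])/d[2];print('wrist top',P)
u=xs[ys<=ys.min()+2].mean();print('scene top',onz(cs,u,ys.min()+2,.207),'proj',proj(cs,P))
print('bot wrist',[onz(c,262,v,.098).round(3).tolist() for v in(219,224)])
# triangulated
o2,d2=ray(cs,u,ys.min()+2);A=np.c_[d,-d2];s=np.linalg.lstsq(A,o2-o,rcond=None)[0];print('tri',o+s[0]*d,o2+s[1]*d2)
# fold line top, panel top edge ends in wrist image
for p in [(221,178),(233,252),(282,243),(130,250)]: print('px',p,onz(c,p[0]/.78,p[1]/.78,.197).round(3))
save('d3.png',np.hstack([I[200:345,150:420]]),None,2.9)
E
```

```text
210 None 214 None 218 None 222 (np.int64(255), np.int64(264)) 226 (np.int64(253), np.int64(265)) 230 (np.int64(253), np.int64(265)) 234 (np.int64(253), np.int64(265)) 238 (np.int64(253), np.int64(266)) 242 (np.int64(252), np.int64(266)) 246 (np.int64(252), np.int64(266)) 250 (np.int64(252), np.int64(266)) 254 (np.int64(252), np.int64(267)) 258 (np.int64(252), np.int64(267)) 262 (np.int64(252), np.int64(267)) 266 (np.int64(252), np.int64(268)) 270 (np.int64(252), np.int64(268)) 274 (np.int64(253), np.int64(267)) 278 (np.int64(256), np.int64(262)) 282 None 286 None 
[(0.65, [273.2, 212.8, 9.5, 20.1])]
213 232 276.75 276.8
wrist top [0.58736532 0.01224093 0.207     ]
scene top [0.59674863 0.00782556 0.207     ] proj (np.float64(275.3195119351666), np.float64(212.38107073191046))
bot wrist [[0.589, 0.016, 0.098], [0.595, 0.016, 0.098]]
tri [0.59304052 0.01228312 0.19831538] [0.59310149 0.01240796 0.19835583]
px (221, 178) [0.555 0.032 0.197]
px (233, 252) [0.648 0.047 0.197]
px (282, 243) [0.636 0.102 0.197]
px (130, 250) [ 0.644 -0.072  0.197]
```

View pics/d3.png

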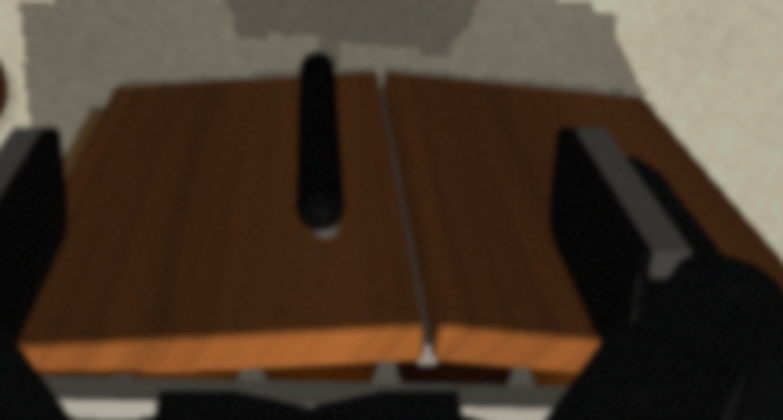

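```bash
cat > door.py <<'E'
from h import *
def handle(t,O,psi):
    x=np.array([-.110*np.sin(t)-.060*np.cos(t),.140-.170*np.cos(t)-.060*np.sin(t)])
    return O+np.array([[np.cos(psi),-np.sin(psi)],[np.sin(psi),np.cos(psi)]])@x
E
python3 - <<'E'
from door import *
import pickle
c=pickle.load(open('w2.pkl','rb'))
q=[onz(c,150+x/2.9,200+y/2.9,.197)[:2] for x,y in[(25,348),(420,326),(440,326),(600,340)]]
print(np.round(q,4))
a=q[1]-q[0];b=q[3]-q[2]
print('lead yaw',np.arctan2(-a[0],a[1]),'jamb yaw',np.arctan2(-b[0],b[1]))
psi=-.014
for t0 in(.05,.08,.1,.13):
    O=np.array([.591,.0135])-handle(t0,np.zeros(2),psi);print(t0,'O',O.round(4))
E
```

```text
[[ 0.6435 -0.0787]
 [ 0.6366  0.0433]
 [ 0.6367  0.0494]
 [ 0.6425  0.0989]]
lead yaw 0.05625751333804268 jamb yaw -0.11647647131309424
0.05 O [0.6569 0.0454]
0.08 O [0.6601 0.0468]
0.1 O [0.6622 0.0476]
0.13 O [0.6653 0.0488]
```

```bash
python3 - <<'E'
from h import *
go(.591,.0135,.275,.05);go(.591,.0135,.163,.05)
print(np.round(ctrl.get_obs()['q'],3))
E
```

```text
t 8.92 pos [0.5334 0.0101 0.2663] yaw -0.013 F [ 0.1  0.5 -0.5] open 0.0854 tilt [ 0. -0. -1.]
SHIFT mm [-57.5   4.1  -8.7] turn -0.063
t 8.92 pos [0.5334 0.0101 0.2663] yaw -0.013 F [ 0.1  0.5 -0.5] open 0.0854 tilt [ 0. -0. -1.]
SHIFT mm [-57.5   4.1 103.3] turn -0.063
[-0.12  -0.186  1.782 -0.     1.545 -1.678]
```

```bash
python3 -m creep '[[0,-20,1,-5,-0.03],[0,-40,3,-5,-0.063],[0,-57,4,-5,-0.063],[0,-57,4,-5,-0.063],[0,-57,4,20,-0.063],[0,-57,4,45,-0.063],[0,-57,4,70,-0.063],[0,-57,4,90,-0.063],[0,-57,4,104,-0.063],[0,-57,4,104,-0.063]]' 40
python3 - <<'E'
from h import *
go(.591,.0135,.163,.05)
I=ctrl.get_image('wrist');save('w4.png',I[150:384,100:420],None,2)
E
```

```text
t: 9.75
tool_pos: [0.5879, 0.0142, 0.1583]
tool_rot: [0.079, -3.134, -0.001]
contact_force: [-0.4, 0.6, -0.6]
opening: 0.0854
t 9.75 pos [0.5879 0.0142 0.1583] yaw 0.051 F [-0.4  0.6 -0.6] open 0.0854 tilt [-0.007  0.001 -1.   ]
SHIFT mm [-3.  -0.8 -4.8] turn 0.001
```

View pics/w4.png

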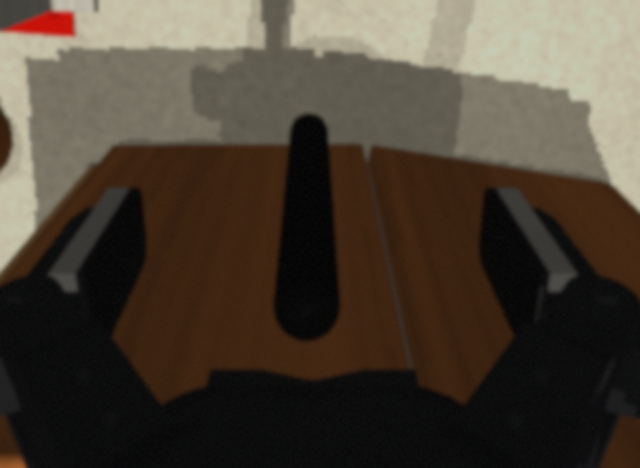

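The bar is centred between the jaws (crop column 308, fingers at 115 and 510), so I'll close.

```bash
python3 -m creep '[[255,0,0,-3,0],[255,0,0,-3,0],[255,0,0,-3,0],[255,0,0,-3,0],[255,0,0,-3,0],[255,0,0,-3,0],[255,0,0,-3,0]]' 50
cat > wp.py <<'E'
import sys
from door import *
t0,t1,n=map(float,sys.argv[1:4]);O=np.array([.661,.0465]);psi=-.02
go(.591,.0135,.163,.05)
R=Ro.from_rotvec(ctrl.get_obs()['tool_rot']).as_matrix()
for t in np.linspace(t0,t1,int(n)+1)[1:]:
    d=R.T@np.r_[handle(t,O,psi)-handle(t0,O,psi),0]*1000
    print(round(t,3),d[:2].round(0),round(-.75*(t-t0),2))
E
python3 wp.py .085 .745 11
```

```text
t: 10.38
tool_pos: [0.5913, 0.0132, 0.1661]
tool_rot: [-0.08, 3.139, -0.004]
contact_force: [0.8, -4.9, 2.6]
opening: 0.0129
t 10.38 pos [0.5913 0.0132 0.1661] yaw 0.051 F [ 0.8 -4.9  2.6] open 0.0129 tilt [ 0.002 -0.003 -1.   ]
SHIFT mm [0.3 0.4 3.1] turn 0.001
0.145 [ 6. -2.] -0.05
0.205 [12. -3.] -0.09
0.265 [18. -4.] -0.14
0.325 [23. -4.] -0.18
0.385 [28. -4.] -0.23
0.445 [33. -2.] -0.27
0.505 [37. -1.] -0.32
0.565 [40.  2.] -0.36
0.625 [44.  5.] -0.4
0.685 [46.  8.] -0.45
0.745 [49. 12.] -0.5
```

```bash
python3 -m creep '[[255,6,-2,0,-0.05],[255,12,-3,0,-0.09],[255,18,-4,0,-0.14],[255,23,-4,0,-0.18],[255,28,-4,0,-0.23],[255,33,-2,0,-0.27],[255,37,-1,0,-0.32],[255,40,2,0,-0.36],[255,44,5,0,-0.4],[255,46,8,0,-0.45],[255,49,12,0,-0.5]]' 50
python3 wp.py .745 1.46 12; python3 -c "
from door import *
print(handle(.745,np.array([.661,.0465]),-.02))"
```

```text
t: 11.3
tool_pos: [0.5434, 0.0227, 0.1662]
tool_rot: [-0.857, 3.016, -0.006]
contact_force: [9.5, -4.5, -4.7]
opening: 0.0128
t 11.3 pos [0.5434 0.0227 0.1662] yaw 0.554 F [ 9.5 -4.5 -4.7] open 0.0128 tilt [ 0.007 -0.002 -1.   ]
SHIFT mm [-35.6 -32.8   3.6] turn 0.504
0.805 [-1.  5.] -0.04
0.864 [-2. 10.] -0.09
0.924 [-4. 16.] -0.13
0.983 [-7. 21.] -0.18
1.043 [-10.  27.] -0.22
1.102 [-14.  33.] -0.27
1.162 [-18.  39.] -0.31
1.222 [-23.  46.] -0.36
1.281 [-29.  52.] -0.4
1.341 [-35.  59.] -0.45
1.4 [-42.  65.] -0.49
1.46 [-50.  72.] -0.54
[0.54182873 0.02323536]
```

```bash
python3 -m creep '[[255,-1,5,0,-0.04],[255,-2,10,0,-0.09],[255,-4,16,0,-0.13],[255,-7,21,0,-0.18],[255,-10,27,0,-0.22],[255,-14,33,0,-0.27],[255,-18,39,0,-0.31],[255,-23,46,0,-0.36],[255,-29,52,0,-0.4],[255,-35,59,0,-0.45],[255,-42,65,0,-0.49],[255,-50,72,0,-0.54]]' 50
python3 - <<'E'
from door import *
O=np.array([.661,.0465])
go(*handle(1.46,O,-.02),.166,1.09)
S=ctrl.get_image('scene');T=ctrl.get_image('wrist');save('o1.png',np.hstack([S[130:290,220:380].repeat(2,0).repeat(2,1),T[64:384,96:416]]),None,1.2)
E
```

```text
t: 12.3
tool_pos: [0.548, 0.1099, 0.1661]
tool_rot: [-1.632, 2.681, -0.009]
contact_force: [6.8, -7.3, 0.3]
opening: 0.0127
t 12.3 pos [0.548  0.1099 0.1661] yaw 1.094 F [ 6.8 -7.3  0.3] open 0.0127 tilt [ 0.005 -0.004 -1.   ]
SHIFT mm [0.4 1.7 0.1] turn 0.004
```

View pics/o1.png

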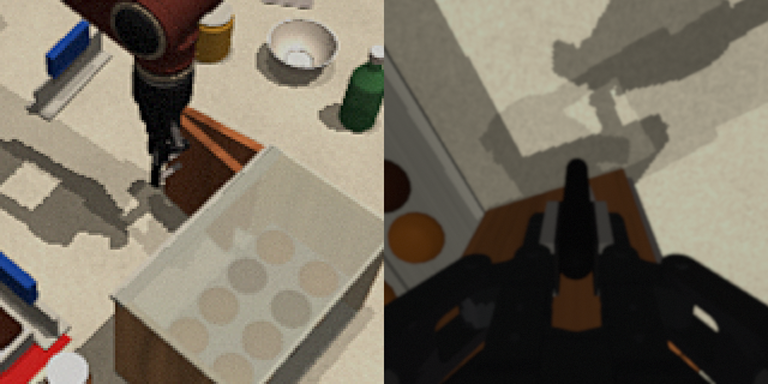

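The door is folded to about 1.44 rad. I'll nudge it a few mm further, release and rise.

```bash
python3 -m creep '[[255,-4,1,0,0],[255,-7,1,0,0],[255,-7,1,0,0],[150,-7,1,0,0],[130,-7,1,0,0],[130,-7,1,0,0],[130,-7,1,0,0],[130,-7,1,-20,0],[130,-7,1,-55,0],[130,-7,1,-90,0],[130,-7,1,-125,0],[130,-7,1,-140,0]]' 50
python3 -c "
from h import *
go(.40,.10,.33,1.09)"
```

```text
t: 13.4
tool_pos: [0.5498, 0.1183, 0.3113]
tool_rot: [-1.627, 2.679, -0.005]
contact_force: [-0.0, -0.2, -0.2]
opening: 0.0419
t 13.4 pos [0.5498 0.1183 0.3113] yaw 1.091 F [-0.  -0.2 -0.2] open 0.0419 tilt [ 0.008  0.001 -1.   ]
SHIFT mm [ 85.2 124.3 -19.9] turn 0.001
```

```bash
python3 -m creep '[[130,15,21,-10,0],[130,30,42,-20,0],[130,45,65,-20,0],[130,60,87,-20,0],[130,75,109,-20,0],[130,85,124,-20,0],[130,85,124,-20,0],[130,85,124,-20,0]]'
python3 - <<'E'
from h import *
go(.4,.1,.33,1.09)
c=ctrl.calibration('top');I=ctrl.get_image('top');S=ctrl.get_image('scene')
for r in ctrl.outline_of('top','tin0')[:4]:
    ys,xs=np.nonzero(r['mask']);q=cv2.boxPoints(cv2.minAreaRect(np.c_[xs,ys].astype(np.float32)));P=np.array([onz(c,*p,.042)[:2] for p in q]);print(round(r['conf'],2),P.mean(0).round(3))
h=cv2.cvtColor(I,cv2.COLOR_RGB2HSV);m=cv2.inRange(h,(105,150,60),(125,255,255));k,lab,st,ce=cv2.connectedComponentsWithStats(m)
print([onz(c,*ce[i],.1)[:2].round(3).tolist() for i in range(1,k) if st[i,4]>40])
print('mug',[ (r['conf'],r['rect']) for r in ctrl.boxes_of('top','mug')[:1]])
save('end.png',np.hstack([I[90:290,170:430],S[130:330,140:400]]),None,1.53)
E
```

```text
t: 14.07
tool_pos: [0.3988, 0.0999, 0.3251]
tool_rot: [-1.63, 2.685, -0.001]
contact_force: [0.1, -0.1, 0.2]
opening: 0.0421
t 14.07 pos [0.3988 0.0999 0.3251] yaw 1.091 F [ 0.1 -0.1  0.2] open 0.0421 tilt [ 0.001  0.    -1.   ]
SHIFT mm [-0.7 -1.  -4.9] turn 0.001
0.78 [ 0.485 -0.299]
0.73 [ 0.486 -0.237]
0.67 [ 0.487 -0.178]
[[0.476, -0.123], [0.254, 0.236]]
mug [(0.64, [406.0, 161.7, 36.2, 31.9])]
```

View pics/end.png

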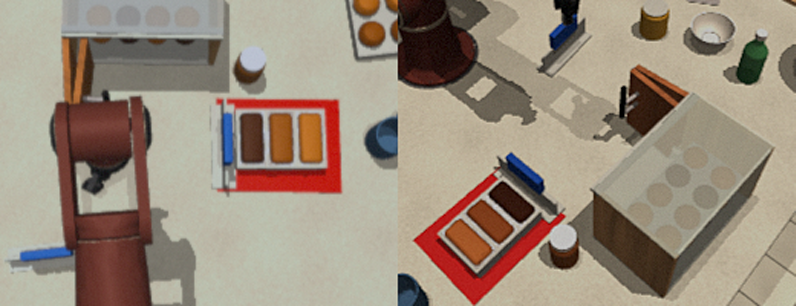

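The tins are centred on the mat, the straightedge stands upright and released beside them, the door is folded open, the bystanders haven't moved and the arm is clear. I'll hand it in.

```bash
python3 -c "
from h import *
print(ctrl.finish_job())"
```

```text
the job is handed in; nothing more can be done
None
```

The job is handed in, and every check I made before that passed; `finish_job()` gives no verdict. The robot's clock stood at about 14 s of the 61 s allowed.

- **Straightedge:** I took the one farther from the base, 0.55 m away against 0.35 m for the look-alike. It now stands upright and released, about 0.12 m from the mat's centre.
- **Tins:** I pushed all three together onto the mat. Their centres are within about 6 mm of the mat's centre across it and about 65 mm along it, against limits of 50 mm and 103 mm.
- **Door:** I pulled it open by the handle to about 1.45 to 1.5 rad; 1.3 rad is needed. I worked this angle out from the gripper's path and the pictures, not from a joint reading.
- **Bystanders and arm:** The jar, mug, bowl, syrup and tea look unmoved in the final pictures, though I didn't measure how far each had shifted. The arm is clear of everything, with contact force about 0 N.

Two measurements disagreed:
- **Tins in x:** before release, the scene camera put them about 15 mm further out in x than the top camera. Either value is inside the limits.
- **Handle in x:** the views differed by up to 10 mm, so I used the wrist camera's value for the grasp, and the bar came out centred between the fingers.

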